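# Park the jar trolley at the clip

### The job

Send the jar trolley along its rail and bring it to rest with its pointer opposite the white clip on the rail, within the clip's width, let go of it and leave it standing there. Push and brake it only on the two sprung plates that face each other across its open middle bay, gently: never run a plate right into its housing, touch no other part of the trolley or the jar on it, and do not let the trolley strike either end stop. Leave the glass, the tin and the clipboard alone.

Things in the scene. Friction and masses are not known exactly. Their poses are not given: they have to be found in the camera images.
- trolley (a joint): Travel of the trolley along its level rail, m, growing towards the rail's +y: 0 touches the -y end stop, 0.40 the +y end stop; starts at 0.02 to 0.12. Almost no friction: resistance 0.003 N plus 0.04 N per m/s. Rolling mass with jar about 1.3 kg (hidden, 1.0 to 1.7 kg): left alone it coasts for many seconds. Trolley 450 mm long (y), 110 mm wide.
- rail: Fixed: wooden base 120 mm wide (x) and 900 mm long (y) with an aluminium rail on top, lying on the desk roughly across in front of the robot. Origin on the desk under the rail; its y axis is the direction in which the trolley rolls (horizontal). A dark wooden end stop block stands at either end.
- end_stop (a point): Middle of the face of the +y end stop that the trolley would strike (60 mm above the desk).
- carrier: Wooden upper part of the trolley, not to be touched: deck with its top 50 mm above the desk, and on it two closed housings 110 mm wide, tops at 110 mm, with the open bay between. Origin at desk level under the bay's centre; y along the rail. Housing walls facing the bay at y = +110 mm (145 mm long, carries the jar with its axis at y = 198 mm) and -110 mm (85 mm long).
- bay (a point): Centre of the bay floor (deck top, 50 mm above the desk), midway between the two relaxed plate faces, which stand 130 mm apart. In the rail's frame it lies at x = 0, y = trolley joint - 0.19 m.
- pointer (a point): Free end region of the thin steel pointer that sticks out of the deck on the side away from the robot (+x), 85 mm from the rail's axis, 46 mm above the desk, level with the bay's centre along the rail.
- clip: White plastic clip, 30 mm wide along the rail, about 31 mm high, clamped to the rail base's far (+x) edge; fixed. Origin on the desk at that edge, same axes as the rail. This is the mark.
- mark (a point): Middle of the clip, 85 mm from the rail's axis and 24 mm above the desk, midway along the clip's 30 mm width: the pointer passes above it.
- plate_ahead (a joint): How far the plate at the bay's +y end is pressed into its housing, m: 0 relaxed, 0.042 right in. Pressing it towards +y pushes the trolley ahead through a soft spring, 8 N per m (0.16 N at 20 mm), nearly undamped (0.12 N per m/s): it throws the trolley off and rebounds instead of carrying it along. Plate 50 g.
- plate_behind (a joint): The same for the plate at the -y end of the bay, pressed towards -y: pushes the trolley back, or brakes it when it rolls to +y. Same spring.
- plate_ahead_face (a point): Centre of the rubber-faced front of the +y plate (face 92 mm wide, from 54 to 104 mm above the desk; faces -y into the bay). Relaxed, it lies 65 mm from the bay's centre. Moves with the plate.
- plate_behind_face (a point): The same for the -y plate; faces +y into the bay.
- jar: Cream ceramic jar with cork stopper, 80 mm across, 114 mm high, clamped in a collar on the trolley's +y housing; it may be full or nearly empty. Origin under its centre.
- tumbler: Green glass tumbler, 72 mm across, 100 mm high, standing on the desk beyond the rail.
- tin: Steel thumbtack tin with screw lid, 70 mm across, 40 mm high, beyond the rail.
- clipboard: White plastic clipboard, 130 x 200 mm, 4 mm thick with a 14 mm high spring clip, lying beyond the rail.
There are look-alikes about, which are no part of the job. Several things have the shape of the clip; the one meant has the colours described above.

How it is judged:
On the way:
1. the trolley stands with its pointer within the clip's width for 2 s (y of pointer in the frame of mark between -0.015 and 0.015 m and velocity of joint trolley between -0.01 and 0.01 m/s), for 2 s.
At the end, for the whole second after the job is handed in: The pointer is within 15 mm of the clip's middle along the rail and the trolley moves slower than 10 mm/s, with the robot off it (all of step 1); the robot touches nothing.
It fails at once if the trolley strikes an end stop (value of joint trolley above 0.397 m or value of joint trolley below 0.003 m).
It fails at once if a plate is run right into its housing (value of joint any of plate_ahead, plate_behind above 0.041 m).
It fails at once if the robot touches the trolley other than on its sprung plates, or the jar (contact force between any of the fingers, the arm and carrier above 0.3 N).
It fails at once if the glass, tin or clipboard is disturbed (distance of any of tumbler, tin, clipboard from where it was at the start of the episode above 0.02 m).
It also fails if it takes over 38 s, if anything falls off the work surface, if the arm or the gripper's body presses on something with over 40 N, if the wrist force passes 120 N, or if a joint passes its speed limit or range.

### The arm

A 6-joint arm with a two-finger parallel gripper is mounted at the origin on the work surface. World frame = base frame: x ahead of the robot, y to its left, z up, the work surface at z = 0. Lengths are in m, angles in rad, forces in N, time in s.
With the tool pointing down it reaches from about 0.3 to 0.775 m from the base axis. Payload 14.6 kg.
Tool frame: the origin (TCP) lies at the very end of the fingers, on their centre line; the grasp point (between the pads) lies behind it (r.grip_depth is the z of the grasp point in the tool frame, in m); z points along the fingers, y is the line along which they close (so a half turn about z gives the same grasp; the last joint's range is limited). The gripper opens to 94 mm and grips with 3 to 60 N. Pads are 16 mm wide; open, the fingers measure 119 mm over their backs; the gripper's body (75 mm by 177 mm) begins 78 mm behind the grasp point.
Start: joints at [1.123, 0.3, 1.521, -0, 1.321, -0.067], TCP at [0.204, 0.511, 0.205] pointing down, gripper open.
Joint ranges: [-3.03, 3.03], [-0.79, 2.21], [0.23, 2.52], [-1.04, 4.18], [0, 3.07], [-2.55, 2.55]. Speed limits (rad/s): [2.22, 2.22, 2.57, 3.14, 3.14, 3.14].

### API

Orientations are given as [roll, pitch, yaw] about the fixed x, y, z axes, in that order (R = Rz(yaw) Ry(pitch) Rx(roll)).
In Python, from workcell import r gives the robot as it stands.
- The arm moves only by the tool play_rows, never from a script. Its argument "targets" is text: rows parted by semicolons, each of 4 numbers parted by spaces: the shift along the world's x, y, z as a fraction of full scale, then the turn about the world's z as a fraction of full scale. A call has exactly 5 rows; each row shifts and turns the commanded pose from where the row before left it; what a row does not reach is not made up. Full scale, the value 1, is 5 cm for a shift and pi rad for a turn. A row lasts 1/8 s, in which the tool goes at most 62.5 mm and 10.7 degrees, less where a joint would pass 70% of its speed; a pose out of reach is approached as far as the arm can. A call with a number of a shift or a turn outside -1 to 1 is refused whole. A call with a gripper value outside its range is refused whole. "hand" is the opening, from 0 (shut) to 1 (fully open), set as the call begins (left out, the last holds). The fingers move at their own pace and stop on an object; "grip_force" is the grip in N (left out, the last holds). Time passes only in rows, so rows that do not move let the fingers close, or fill a call up. It gives the time, the measured TCP pose, the force, the opening and the grip force at its end, in the units of the state.
- r.observe(): the state, without advancing time (a new reading comes with each control period).
- r.camera(name): name is "scene" or "top"; returns a dict with "pixels" (384x512x3 uint8, red, green, blue), "K" (3x3 intrinsics, pixels), "distortion" ([k1, k2, p1, p2, k3] as OpenCV has them; the pictures are not rectified), "rvec" (rotation vector, rad) and "tvec" (3), from world to camera coordinates, as OpenCV has them. Camera axes: x right, y down, z forward; pixel columns grow to the right and rows downward; lengths in m; the calibration is good to about 2 mm. A picture is of the moment at which its call begins. There is no depth.
- r.sign_off(): hands the job in; it is judged then, once.
Trained networks look in a picture, given as the dict that the camera call returned (one of the last four; its "shot" number tells which), for a name from the list of things; names that differ only in an ending like _2 or _b are one class to them, and where a whole thing is asked for, a point or a joint stands for the part that bears it (a point fixed in the world has none). Each returns a list of dicts, best first, with "confidence" (0 to 1); they miss things now and then, are a little off and sometimes report something else, mostly with a low value. They report only what shows in the picture. A call takes as long as a camera call. They do not tell look-alikes from the thing itself.
- r.boxes_of(label, picture): "bbox" ([centre column, centre row, width, height] in pixels, round what is visible of it).
- r.regions_of(label, picture): "region" (384x512 bool, what is visible of it) and "bbox" ([centre column, centre row, width, height] in pixels, round what is visible of it).
The state is a dict: "time_s": time; "q": joint angles; "joint_vel": joint speeds; "joint_torque": joint torques, N m; "ee_pos": TCP position; "eef_rot": TCP orientation; "wrist_force": force on the tool from outside, world axes, zero at the start; "moment": the same for the moment, N m; "finger_gap": opening from 0.0 (shut) to 1.0 (fully open); "grip_force": force on a finger pad.
Only numpy, scipy, OpenCV 4.12 (cv2) and the standard library are available. Lean on these libraries where they do the work, as an engineer would, in place of code of your own. Each camera call takes 0.05 s, during which the arm holds its last target. There are 200 camera calls.

## Working session

There is one attempt and no reset: what is moved stays moved. The work goes in short steps, Python scripts to look and compute and a tool call to move; the robot and the scene stay as the last step left them, time stands still between calls to the robot, and variables do not carry over. Pictures are saved under pics/ and viewed, at most 10 in all, crops included, and the job is handed in when it is done.

Besides the shell and the picture viewer there is one more tool, called as name(argument=value, ...) on one line, values as JSON. play_rows: Moves the arm, as the interface text tells. Shift numbers are shares of 5 cm and turn numbers shares of pi rad, none past 1 either way. Its arguments: {"type":"object","properties":{"targets":{"type":"string"},"hand":{"type":"number"},"grip_force":{"type":"number"}},"required":["targets"]}

```bash
mkdir -p pics
python3 - <<'E'
from workcell import r
import cv2,numpy as np
print(r.observe())
ims=[]
for n in("scene","top"):
    c=r.camera(n);print(n,c["K"].tolist(),c["distortion"],c["rvec"],c["tvec"])
    cv2.imwrite(f"pics/{n}0.png",c["pixels"][:,:,::-1])
    for l in("clip","carrier","jar","rail","pointer","plate_ahead","plate_behind","tumbler","tin","clipboard"):
        for d in r.boxes_of(l,c)[:4]: print(l,np.round(d["bbox"],1),round(d["confidence"],2))
E
```

```text
{'time_s': 0.0, 'q': array([ 1.12339481e+00,  3.00490017e-01,  1.52159083e+00, -2.06309324e-05,
        1.32067793e+00, -6.66041926e-02]), 'joint_vel': array([-0.00031981, -0.00026088, -0.00041801,  0.00016137,  0.00025833,
        0.00037683]), 'joint_torque': array([-3.84825780e-04, -5.31809235e+01, -3.52741134e+01,  7.08858669e-02,
        2.44285382e-02, -1.56794345e-04]), 'ee_pos': array([0.20430975, 0.51036205, 0.20487182]), 'eef_rot': array([-3.14042779e+00, -5.76723754e-05,  2.76080041e+00]), 'wrist_force': array([ 0.18609358,  0.66192369, -0.82083641]), 'moment': array([-0.01916091, -0.0187621 ,  0.02983271]), 'grip_force': 0.0, 'finger_gap': 1.0024942075446284}
scene [[384.9007782585294, 0.0, 255.22467237253377], [0.0, 384.9007782585294, 197.7065164270712], [0.0, 0.0, 1.0]] [-0.10271814  0.          0.          0.          0.        ] [ 1.50474753  1.89031418 -0.91891354] [ 0.00267148 -0.267167    1.65311912]
clip [203.9 234.8  11.2  11.7] 0.59
clip [211.9 262.6  24.8  31.9] 0.59
carrier [211.1 181.2 142.5  66.5] 0.93
carrier [175.7 182.9  26.   27.5] 0.54
carrier [290.  27
[... 571 characters left out ...]
622317626], [0.0, 0.0, 1.0]] [0.02212284 0.         0.         0.         0.        ] [ 2.18097496 -2.15604272  0.14480717] [0.09235347 0.53455676 0.97988994]
clip [270.4 181.2   5.    8.9] 0.71
clip [301.6 150.   12.8  11.8] 0.47
carrier [322.4 203.8 199.7  63.1] 0.88
jar [247.3 208.   39.7  39.6] 0.94
jar [320.4 203.1 200.8  64.9] 0.7
rail [273.1 208.  388.7  70.4] 0.68
pointer [320.4 204.4 198.   71.7] 0.84
pointer [375.  126.3  34.7  34.8] 0.59
plate_ahead [296.4 209.9  23.4  36.9] 0.8
plate_ahead [322.9 203.3 204.2  65. ] 0.17
plate_behind [368.  205.   27.4  40.6] 0.83
tumbler [376.8 124.4  34.2  33. ] 0.72
tumbler [269.7 179.1  12.6  12.4] 0.23
clipboard [201.6 121.2  80.5  53.3] 0.77
```

View pics/scene0.png

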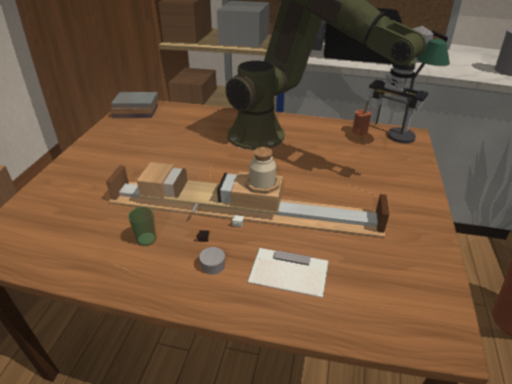

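View pics/top0.png

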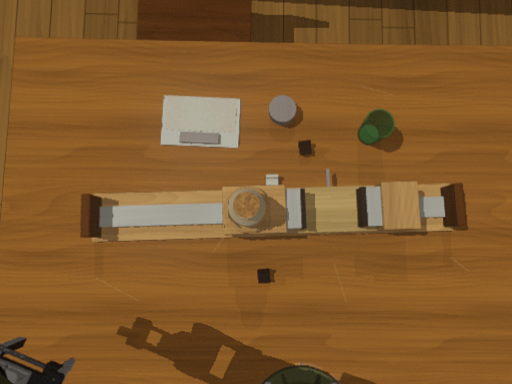

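Look-alikes: the white clip at top (272,180) / scene (238,221). Black blocks of the same shape are at top (305,148) and (264,276). I choose the white one and check it in a crop.

```bash
cat > h.py <<'E'
import cv2,numpy as np
def ray(c,uv):
    u=cv2.undistortPoints(np.array(uv,float).reshape(-1,1,2),c["K"],np.array(c["distortion"]))[:,0]
    R=cv2.Rodrigues(np.array(c["rvec"]))[0]; o=-R.T@np.array(c["tvec"]).ravel()
    return o,np.c_[u,np.ones(len(u))]@R
def at(c,uv,z):
    o,d=ray(c,uv); return o+d*((np.array(z)-o[2])/d[:,2])[:,None]
def proj(c,p):
    return cv2.projectPoints(np.array(p,float).reshape(-1,1,3),np.array(c["rvec"]),np.array(c["tvec"]),c["K"],np.array(c["distortion"]))[0][:,0]
E
python3 - <<'E'
from workcell import r
from h import *
c=r.camera("top");s=r.camera("scene")
im=c["pixels"][:,:,::-1]
a=cv2.resize(im[160:250,70:270],None,fx=4,fy=3.2,interpolation=cv2.INTER_CUBIC)[:290]
b=cv2.resize(im[160:250,270:470],None,fx=4,fy=3.2,interpolation=cv2.INTER_CUBIC)[:290]
cv2.imwrite("pics/crop.png",np.vstack([a,b]))
print("clip z.031",at(c,[(272,180)],.031),"pointer tip",at(c,[(328,170),(329,186)],.046))
print("stops",at(c,[(100,215),(443,205)],.06))
print("far edge",at(c,[(100,192),(440,185)],.015),"near",at(c,[(100,240),(440,230)],.015))
E
```

```text
clip z.031 [[0.57148188 0.07309281 0.031     ]] pointer tip [[ 0.5958184  -0.06397335  0.046     ]
 [ 0.55609236 -0.06609968  0.046     ]]
stops [[ 0.47775931  0.48084331  0.06      ]
 [ 0.51141802 -0.33740941  0.06      ]]
far edge [[ 0.53798251  0.50103798  0.015     ]
 [ 0.56660142 -0.35280297  0.015     ]] near [[ 0.4191967   0.4942394   0.015     ]
 [ 0.45305717 -0.3481154   0.015     ]]
```

View pics/crop.png

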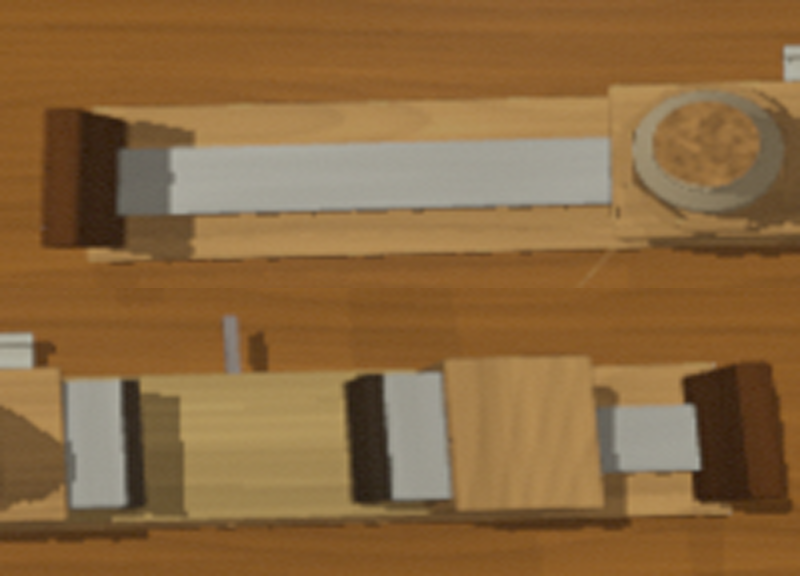

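The crop shows the white clip at top (272,180) beside the rail's far edge, the pointer at (328,170–186), and the dark rubber plate faces at columns ~303 and ~362. Next I refine these and build a tracker on the trolley's +y end edge.

```bash
cat >> h.py <<'E'
yaw=.038
u=np.array([-np.sin(yaw),np.cos(yaw),0]); n=np.array([np.cos(yaw),np.sin(yaw),0])
B0=np.array([.500,-.0678,0])   # bay centre at start
def prof(c,s,x,z,w=3):
    p=B0+np.array(s)[:,None]*u+x*n; p[:,2]=z
    q=proj(c,p).astype(np.float32)
    im=c["pixels"].astype(np.float32)
    return cv2.remap(im,q[:,:1],q[:,1:],cv2.INTER_LINEAR)[:,0]
def track(c,x0=0.):
    """trolley travel since start (relative to nominal +y end at 0.255)"""
    s=np.arange(.21,.50,.0005); out=[]
    for x in(-.012,-.006,0,.006,.012):
        P=prof(c,s,x,.11); f=(P[:,2]+10)/(P[:,0]+10)
        f=cv2.GaussianBlur(f.reshape(-1,1),(1,15),0).ravel() if 0 else np.convolve(f,np.ones(9)/9,'same')
        g=np.diff(f)[8:-8]; i=g.argmax(); k=slice(max(i-12,0),i+13)
        out.append((np.maximum(g[k],0)*s[8:-9][k]).sum()/np.maximum(g[k],0).sum())
    return np.median(out)-.255,np.ptp(out)
E
python3 - <<'E'
from workcell import r
from h import *
c=r.camera("top");s=r.camera("scene"); print("grip_depth",r.grip_depth)
for nm,C,(u0,v0) in(("top",c,(272,180)),("scene",s,(238,221))):
    im=C["pixels"].astype(int); sub=im[v0-14:v0+15,u0-14:u0+15]
    m=(sub.min(2)>165).astype(np.uint8); N,L,S,Ce=cv2.connectedComponentsWithStats(m)
    k=1+S[1:,4].argmax(); print(nm,S[k],Ce[k]+[u0-14,v0-14])
    a=at(C,[Ce[k]+[u0-14,v0-14]],.028)[0]; print("clip c",a, "rail y",(a-B0)@u,"x",(a-B0)@n)
    x0=S[k][0]+u0-14; w=S[k][2]; y=Ce[k][1]+v0-14
    if nm=="top": e=at(C,[(x0-.5,y),(x0+w-.5,y)],.031); print("clip edges",(e-B0)@u)
R=cv2.Rodrigues(c["rvec"])[0]; print("cam",-R.T@c["tvec"])
for sd in(1,-1):
    for z in(.104,.054):
        p=B0+sd*.065*u; p[2]=z; print("plate",sd,z,proj(c,p))
for x in(.07,.08,.085,.09):
    t=np.arange(-.03,.0305,.001); P=prof(c,t,x,.046); f=P[:,2]-P[:,0]; f=f-np.median(f); k=np.abs(t-t[f.argmax()])<.008
    print("ptr",x,t[f.argmax()],(t[k]*np.maximum(f[k],0)).sum()/np.maximum(f[k],0).sum())
for y in(-.25,0.30,.4,.5):
    t=np.arange(-.1,.1,.0005); out=[]
    p=B0+y*u+t[:,None]*n; p[:,2]=.02; q=proj(c,p).astype(np.float32); P=cv2.remap(c["pixels"].astype(np.float32),q[:,:1],q[:,1:],cv2.INTER_LINEAR)[:,0]
    f=P[:,2]-P[:,0]; k=f>(f.max()+np.median(f))/2; print("rail axis x at",y,t[k].mean(),np.ptp(t[k]))
print("track",track(c), "stops -y/+y nominal", )
e=at(c,[(420,205)],.11); print("-y end",(e-B0)@u)
e=at(c,[(100.5,215),(443.5,205)],.03); print("stops",(e-B0)@u)
E
```

```text
grip_depth -0.0188Traceback (most recent call last):
  File "<stdin>", line 7, in <module>
ValueError: attempt to get argmax of an empty sequence
```

```bash
cat > m.py <<'E'
from workcell import r
from h import *
c=r.camera("top");s=r.camera("scene")
for nm,C,(u0,v0) in(("top",c,(272,180)),("scene",s,(238,221))):
    im=C["pixels"].astype(int); sub=im[v0-12:v0+13,u0-12:u0+13]
    d=sub[:,:,2]-sub[:,:,0]; 
    m=((d>-25)&(sub.min(2)>100)).astype(np.uint8); N,L,S,Ce=cv2.connectedComponentsWithStats(m)
    k=L[12,12] or 1+S[1:,4].argmax(); print(nm,S[k],Ce[k]+[u0-12,v0-12])
    a=at(C,[Ce[k]+[u0-12,v0-12]],.028)[0]; print("clip c",a, "rail y",(a-B0)@u,"x",(a-B0)@n)
    x0=S[k][0]+u0-12; w=S[k][2]; y=Ce[k][1]+v0-12
    if nm=="top": e=at(C,[(x0-.5,y),(x0+w-.5,y)],.031); print("clip edges",(e-B0)@u)
R=cv2.Rodrigues(c["rvec"])[0]; print("cam",-R.T@c["tvec"])
for sd in(1,-1):
    for z in(.104,.054):
        p=B0+sd*.065*u; p[2]=z; print("plate",sd,z,proj(c,p))
for x in(.07,.08,.085,.09):
    t=np.arange(-.03,.0305,.001); P=prof(c,t,x,.046); f=P[:,2]-P[:,0]; f=f-np.median(f); k=np.abs(t-t[f.argmax()])<.008
    print("ptr",x,t[f.argmax()],(t[k]*np.maximum(f[k],0)).sum()/np.maximum(f[k],0).sum())
for y in(-.25,0.30,.4,.5):
    t=np.arange(-.1,.1,.0005)
    p=B0+y*u+t[:,None]*n; p[:,2]=.02; q=proj(c,p).astype(np.float32); P=cv2.remap(c["pixels"].astype(np.float32),q[:,:1],q[:,1:],cv2.INTER_LINEAR)[:,0]
    f=P[:,2]-P[:,0]; k=f>(f.max()+np.median(f))/2; print("rail axis x at",y,t[k].mean(),np.ptp(t[k]))
print("track",track(c))
e=at(c,[(420,205)],.11); print("-y end",(e-B0)@u)
e=at(c,[(100.5,215),(443.5,205)],.03); print("stops",(e-B0)@u)
E
python3 m.py
```

```text
top [  6   7  12  10 117] [271.38461538 179.38461538]
clip c [0.57348158 0.07451768 0.028     ] rail y 0.13942330791511381 x 0.07883530744042568
clip edges [0.15419555 0.12434225]
scene [ 6  6 12 11 90] [237.54444444 220.06666667]
clip c [0.57958792 0.07390047 0.028     ] rail y 0.1385745613105047 x 0.08491378853967692
cam [0.41522186 0.11414362 1.03393734]
plate 1 0.104 [[306.23738954 207.45867906]]
plate 1 0.054 [[303.63759741 209.25582453]]
plate -1 0.104 [[362.79787673 206.00247741]]
plate -1 0.054 [[357.34761808 207.86937355]]
ptr 0.07 0.0030000000000000304 0.002477175302496429
ptr 0.08 0.0030000000000000304 0.002311922516378279
ptr 0.085 0.0030000000000000304 0.002525936207045097
ptr 0.09 0.0030000000000000304 0.0024834882250148326
rail axis x at -0.25 0.0007500000000000839 0.051500000000000046
rail axis x at 0.3 -0.0009999999999999176 0.052000000000000046
rail axis x at 0.4 -0.001499999999999918 0.052000000000000046
rail axis x at 0.5 -0.002249999999999919 0.05250000000000005
track (np.float64(0.0012715918921971658), np.float64(0.00022161418012622836))
-y end [-0.19406963]
stops [ 0.5591034  -0.28509781]
```

Travel needed is about 0.137 m, and the bay centre is at about (0.500, -0.065). The sizes and plate columns agree with the description. I lift first, then go over the bay.

play_rows(targets="0 0 1 0; 0.2 -0.4 0.9 0.03; 0.45 -0.85 0 0.03; 0.45 -0.85 0 0.03; 0.45 -0.85 0 0.03", hand=0.6)

```text
time_s: 2.02
ee_pos: [0.2823, 0.3617, 0.3006]
eef_rot: [3.141, 0.0, 3.141]
wrist_force: [-0.6, 0.2, -0.5]
finger_gap: 0.605
grip_force: 0.0
```

play_rows(targets="0.45 -0.85 0 0.014; 0.45 -0.85 0 0; 0.45 -0.85 0 0; 0.45 -0.85 0 0; 0.45 -0.85 0 0")

```text
time_s: 2.65
ee_pos: [0.3949, 0.1491, 0.3006]
eef_rot: [3.141, 0.001, -3.101]
wrist_force: [0.8, -0.4, 0.7]
finger_gap: 0.597
grip_force: 0.0
```

play_rows(targets="0.42 -0.857 0 0; 0.42 -0.857 0 0; 0.42 -0.857 0 0; 0.42 -0.857 0 0; 0.42 -0.857 0 0")

```text
time_s: 3.28
ee_pos: [0.4999, -0.0652, 0.3006]
eef_rot: [-3.142, 0.0, -3.102]
wrist_force: [0.4, 0.5, -0.3]
finger_gap: 0.603
grip_force: 0.0
```

play_rows(targets="0 0 -0.5 0; 0 0 -0.8 0; 0 0 -0.8 0; 0 0 -0.4 0; 0 0 0 0")

```text
time_s: 3.9
ee_pos: [0.4989, -0.0636, 0.1745]
eef_rot: [3.141, -0.002, -3.101]
wrist_force: [0.0, 0.6, -0.2]
finger_gap: 0.598
grip_force: 0.0
```

Run:
```python
from workcell import r
from h import *
o=r.observe();print(o["time_s"],o["ee_pos"],o["eef_rot"],(o["ee_pos"]-B0)@u,(o["ee_pos"]-B0)@n)
s=r.camera("scene");c=r.camera("top");print(track(c))
a=cv2.resize(s["pixels"][120:260,100:340],None,fx=2.5,fy=2)[:,:,::-1]
b=cv2.resize(c["pixels"][130:270,180:470],(600,300))[:,:,::-1]
cv2.imwrite("pics/above.png",np.vstack([a,b]))
```

```text
3.9 [ 0.49886641 -0.06357347  0.17447151] [ 3.14103017e+00 -2.34899294e-03 -3.10144799e+00] 0.004266542745258656 -0.0009722011162118252
(np.float64(0.0012402738724620055), np.float64(0.0002798608060301522))
```

View pics/above.png

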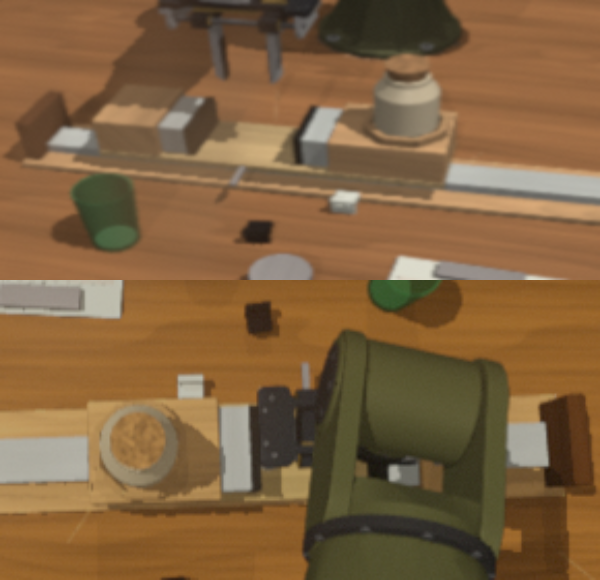

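The picture shows the gripper centred over the bay (fingers at crop (220,50) and (270,50)), with both plates clear of it. The tracked edge is still visible. I descend.

play_rows(targets="0 0 -0.6 0; 0 0 -0.6 0; 0 0 -0.5 0; 0 0 -0.4 0; 0 0 -0.05 0")

```text
time_s: 4.62
ee_pos: [0.4995, -0.0637, 0.0681]
eef_rot: [3.142, -0.0, -3.101]
wrist_force: [0.7, -0.2, 0.3]
finger_gap: 0.598
grip_force: 0.0
```

```bash
cat > st.py <<'E'
from workcell import r
from h import *
import sys,json
k=int(sys.argv[1]) if len(sys.argv)>1 else 1
for _ in range(k):
    t=r.observe()["time_s"]; c=r.camera("top"); x=track(c); print("t %.2f rem %.4f spread %.4f"%(t,.138-x[0],x[1]))
o=r.observe();p=o["ee_pos"];s=(p-B0)@u; b=.0025+x[0]-.0013
print("t %.2f tcp s %.4f lat %.4f z %.4f | rel to bay %.4f"%(o["time_s"],s,(p-B0)@n,p[2],s-b),np.round(o["wrist_force"],1),o["finger_gap"])
E
python3 st.py
```

```text
t 4.62 rem 0.1368 spread 0.0002
t 4.67 tcp s 0.0041 lat -0.0000 z 0.0685 | rel to bay 0.0017 [-0.6 -0.  -0.7] 0.5963390721155162
```

play_rows(targets="-0.003 0.075 0 0; -0.003 0.075 0 0; -0.003 0.075 0 0; -0.003 0.075 0 0; -0.003 0.075 0 0")

```text
time_s: 5.3
ee_pos: [0.4987, -0.0446, 0.068]
eef_rot: [-3.142, 0.0, -3.101]
wrist_force: [0.3, 0.8, -0.3]
finger_gap: 0.598
grip_force: 0.0
```

play_rows(targets="-0.003 0.075 0 0; -0.003 0.075 0 0; -0.003 0.075 0 0; -0.003 0.075 0 0; -0.003 0.075 0 0")

```text
time_s: 5.92
ee_pos: [0.4979, -0.0259, 0.0679]
eef_rot: [-3.142, -0.0, -3.101]
wrist_force: [-0.3, 0.1, 0.7]
finger_gap: 0.601
grip_force: 0.0
```

play_rows(targets="-0.003 0.075 0 0; -0.003 0.075 0 0; -0.003 0.075 0 0; -0.003 0.075 0 0; -0.003 0.075 0 0")

```text
time_s: 6.55
ee_pos: [0.4971, -0.0071, 0.0679]
eef_rot: [3.142, 0.0, -3.101]
wrist_force: [0.0, -0.2, -0.3]
finger_gap: 0.602
grip_force: 0.0
```

play_rows(targets="-0.003 0.075 0 0; -0.003 0.075 0 0; -0.003 0.075 0 0; -0.003 0.075 0 0; -0.003 0.075 0 0")

```text
time_s: 7.18
ee_pos: [0.4964, 0.0116, 0.068]
eef_rot: [-3.142, 0.0, -3.101]
wrist_force: [0.1, 0.9, 0.2]
finger_gap: 0.6
grip_force: 0.0
```

```bash
python3 st.py 3
```

```text
t 7.17 rem 0.0748 spread 0.0002
t 7.22 rem 0.0721 spread 0.0002
t 7.28 rem 0.0694 spread 0.0003
t 7.33 tcp s 0.0794 lat -0.0006 z 0.0679 | rel to bay 0.0095 [-0.3  0.2  0.3] 0.6041946345536127
```

play_rows(targets="0.001 -0.033 0 0; 0 0 0 0; 0 0 0 0; 0 0 0 0; -0.003 0.067 0 0")

```text
time_s: 7.95
ee_pos: [0.4963, 0.013, 0.0679]
eef_rot: [-3.142, 0.0, -3.102]
wrist_force: [-0.6, 0.2, -0.0]
finger_gap: 0.602
grip_force: 0.0
```

play_rows(targets="-0.003 0.067 0 0; -0.003 0.067 0 0; -0.003 0.067 0 0; -0.003 0.067 0 0; -0.003 0.067 0 0")

```text
time_s: 8.57
ee_pos: [0.4956, 0.0301, 0.068]
eef_rot: [3.142, 0.0, -3.101]
wrist_force: [0.2, -0.4, -0.5]
finger_gap: 0.601
grip_force: 0.0
```

play_rows(targets="-0.003 0.067 0 0; -0.003 0.067 0 0; -0.003 0.067 0 0; -0.003 0.067 0 0; -0.003 0.067 0 0")

```text
time_s: 9.2
ee_pos: [0.4948, 0.0468, 0.0679]
eef_rot: [-3.142, -0.0, -3.101]
wrist_force: [0.9, 0.9, -0.3]
finger_gap: 0.598
grip_force: 0.0
```

play_rows(targets="-0.003 0.067 0 0; -0.003 0.067 0 0; -0.003 0.067 0 0; 0 0 0 0; 0 0 0 0")

```text
time_s: 9.82
ee_pos: [0.4944, 0.0566, 0.068]
eef_rot: [-3.142, 0.0, -3.101]
wrist_force: [-1.0, 0.1, -0.4]
finger_gap: 0.604
grip_force: 0.0
```

```bash
python3 st.py 6
```

```text
t 9.82 rem -0.0035 spread 0.0047
t 9.88 rem -0.0034 spread 0.0044
t 9.93 rem -0.0032 spread 0.0043
t 9.97 rem -0.0035 spread 0.0024
t 10.03 rem -0.0035 spread 0.0022
t 10.07 rem -0.0038 spread 0.0040
t 10.12 tcp s 0.1245 lat -0.0009 z 0.0679 | rel to bay -0.0186 [ 0.1  0.4 -0.2] 0.5974608684568476
```

Nearly at rest, about 3.5 mm past the middle. I centre the fingers in the bay and look.

play_rows(targets="-0.003 0.07 0 0; -0.003 0.08 0 0; -0.003 0.08 0 0; -0.003 0.07 0 0; 0 0 0 0")

```text
time_s: 10.75
ee_pos: [0.4937, 0.0719, 0.0679]
eef_rot: [-3.142, -0.0, -3.101]
wrist_force: [-0.4, -0.4, 0.4]
finger_gap: 0.601
grip_force: 0.0
```

```bash
python3 st.py 3
python3 - <<'E'
from workcell import r
from h import *
c=r.camera("top");s=r.camera("scene")
a=cv2.resize(s["pixels"][130:250,150:390],(800,400),interpolation=cv2.INTER_CUBIC)
b=cv2.resize(c["pixels"][160:245,150:390],(560,198),interpolation=cv2.INTER_CUBIC)
b=cv2.copyMakeBorder(b,0,0,0,240,cv2.BORDER_CONSTANT)
cv2.imwrite("pics/near.png",np.vstack([a,b])[:,:,::-1])
E
```

```text
t 10.75 rem -0.0031 spread 0.0047
t 10.80 rem -0.0032 spread 0.0047
t 10.85 rem -0.0031 spread 0.0048
t 10.90 tcp s 0.1395 lat -0.0009 z 0.0679 | rel to bay -0.0028 [-1.  -0.8  0.6] 0.5995334959743983
```

View pics/near.png

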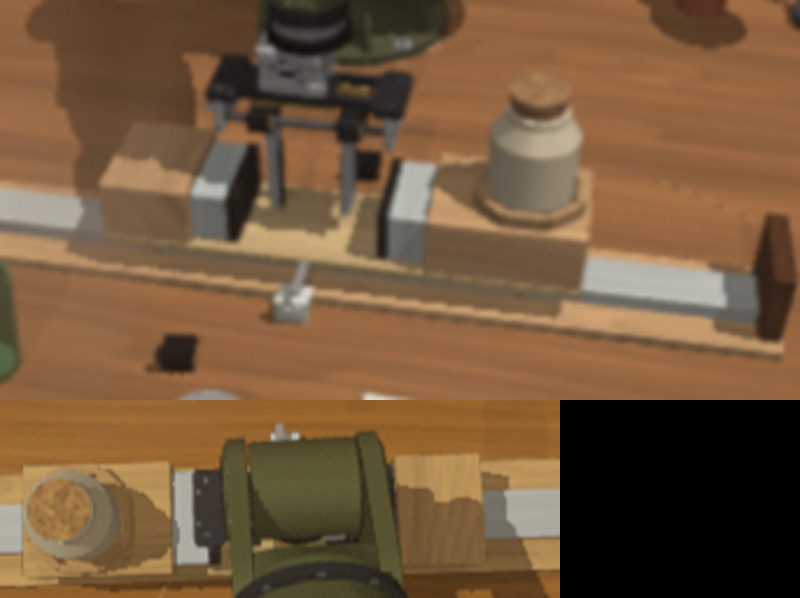

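The picture shows the pointer over the clip (scene crop (297,290)) and the fingers between the plates, touching neither. The trolley is at rest. I lift straight out.

play_rows(targets="0 0 0.3 0; 0 0 0.7 0; 0 0 0.8 0; 0 0 0.8 0; 0 0 0.4 0")

```text
time_s: 11.62
ee_pos: [0.4942, 0.0716, 0.2213]
eef_rot: [3.141, 0.004, -3.101]
wrist_force: [0.1, 0.5, -0.5]
finger_gap: 0.6
grip_force: 0.0
```

play_rows(targets="0 0 0.6 0; 0 0 0.7 0; -0.3 0 0.5 0; -0.5 0 0 0; -0.5 0 0 0")

```text
time_s: 12.25
ee_pos: [0.4278, 0.0715, 0.3091]
eef_rot: [3.142, 0.001, -3.102]
wrist_force: [0.6, -0.5, 0.1]
finger_gap: 0.603
grip_force: 0.0
```

play_rows(targets="-0.8 0 0 0; -0.7 0 0 0; -0.3 0 0 0; 0 0 0 0; 0 0 0 0")

```text
time_s: 12.88
ee_pos: [0.3395, 0.0716, 0.3081]
eef_rot: [-3.142, 0.0, -3.102]
wrist_force: [1.1, -0.2, 0.4]
finger_gap: 0.601
grip_force: 0.0
```

```bash
python3 st.py 3
python3 - <<'E'
from workcell import r
from h import *
c=r.camera("top")
for x in(.08,.085,.09,.095):
    t=np.arange(.11,.171,.001); P=prof(c,t,x,.046); f=P.sum(1); print(x,t[f.argmax()])
cv2.imwrite("pics/end.png",cv2.resize(c["pixels"][150:230,230:330],(800,600),interpolation=cv2.INTER_CUBIC)[:,:,::-1])
E
```

```text
t 12.88 rem -0.0032 spread 0.1801
t 12.93 rem -0.0031 spread 0.0047
t 12.97 rem -0.0025 spread 0.1801
t 13.03 tcp s 0.1454 lat -0.1553 z 0.3077 | rel to bay 0.0036 [-0.4  0.4  0. ] 0.5979467730862352
0.08 0.15300000000000002
0.085 0.128
0.09 0.15100000000000002
0.095 0.14500000000000002
```

View pics/end.png

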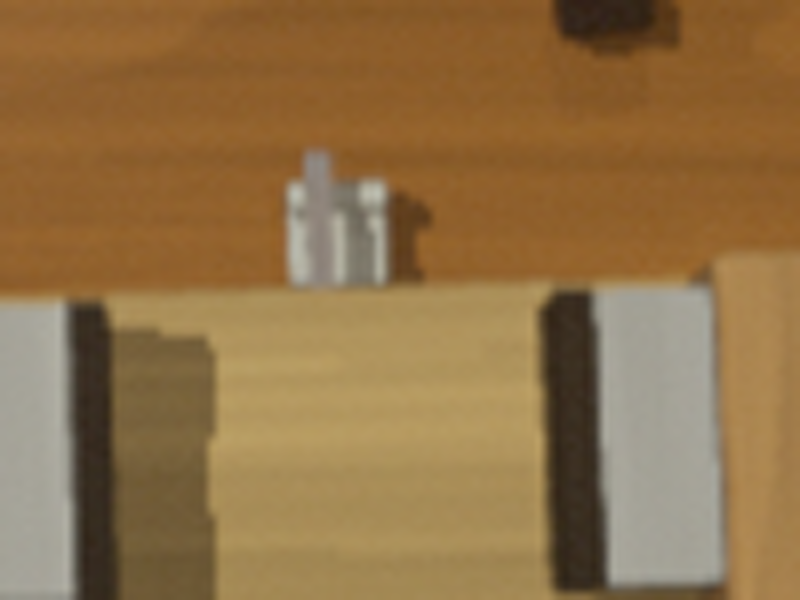

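The pointer (x≈318 in the crop) lies over the clip (288–388), about 5 mm past its middle. It is at rest and the robot is well clear, so I hand in.

```bash
python3 -c "
from workcell import r
print(r.sign_off())"
```

```text
the job is handed in; nothing more can be done
None
```

The trolley is at rest with its pointer over the white clip, about 5 mm past the clip's middle (15 mm allowed), the robot is clear of it, and I handed the job in at about 13 s; the hand-in returned no verdict.

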